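# Put the washed gas hob back together

## Task

The portable two-burner gas hob has been taken apart and washed. Pick its burner parts out from the other things on the worktop and build up both burners: on each burner base set the silver flame ring of its size, then on the ring the black cap of its size, all fully seated and lying flat; when both burners are complete, lay the black pan grate over them, its feet flat inside the hob's tray. Leave the kitchen timer and the jam jar where they are.

Things in the scene. Friction and masses are not known exactly. Their poses are not given: they have to be found in the camera images.
- hob: portable gas hob, fixed: steel body 210 mm deep (x) by 340 mm wide (y), two black knobs in front (-x), a tray on top. Origin: centre of its underside, on the worktop. Tray floor 40 mm above the origin, inside a lip 48 mm high; the tray is 196 by 326 mm inside the lip. The burner bases stand 80 mm to either side (+-y) of its centre; which is left changes.
- burner_large: large burner base, fixed in the hob's tray: dark round foot 56 mm across, 8 mm high (the large ring rests on its flat top), with a brass spigot in the middle, 30 mm thick, tapering to 18 mm at its tip 20 mm above the tray. Origin: centre of its underside, on the tray floor; z up.
- burner_small: small burner base, fixed in the hob's tray: dark round foot 38 mm across, 8 mm high (the small ring rests on its flat top), with a brass spigot in the middle, 20 mm thick, tapering to 8 mm at its tip 20 mm above the tray. Origin: centre of its underside, on the tray floor; z up.
- ring_large: large flame ring: silver aluminium ring with dark flame ports round it, 60 mm across, hole 34 mm, 22 mm high, 150 g. Origin: centre of its underside; z up. Lies flat on the worktop, ports up, at the start. Seated, its underside is 8 mm above the origin of the large base, whose tapered spigot enters the hole with 2 mm of play all round.
- ring_small: small flame ring: silver aluminium ring with dark flame ports round it, 42 mm across, hole 24 mm, 22 mm high, 80 g. Origin: centre of its underside; z up. Lies flat on the worktop, ports up, at the start. Seated, its underside is 8 mm above the origin of the small base, whose tapered spigot enters the hole with 2 mm of play all round.
- cap_large: large cap: black enamel disc 66 mm across, 9 mm thick, 120 g, with a plug below (8 mm high, 30 mm thick, tapering to 20 mm) that drops into the large ring's hole. Origin: centre of the plug's underside; the disc spans 8 to 17 mm above it; z up. Stands on its plug at the start. Seated, the disc lies on the ring, 3 mm proud of it all round, the origin 22 mm above that of the burner base.
- cap_small: small cap: black enamel disc 48 mm across, 9 mm thick, 70 g, with a plug below (8 mm high, 20 mm thick, tapering to 10 mm) that drops into the small ring's hole. Origin: centre of the plug's underside; the disc spans 8 to 17 mm above it; z up. Stands on its plug at the start. Seated, the disc lies on the ring, 3 mm proud of it all round, the origin 22 mm above that of the burner base.
- grate: black pan grate, 172 mm (x) by 300 mm (y), 62 mm high, 600 g, same after a half turn, on six feet. Origin: centre, level with the feet's undersides; z up. Grip its middle bar at the centre: 10 mm wide (y), 14 mm deep, along x, top at 62 mm, free of ribs for 40 mm either way. In place: feet on the tray floor inside the lip (12 mm play), y along the hob's y; cap edges then lie 47 mm beside the bar, 23 mm below its top.
- timer: kitchen timer, flat white drum 70 mm across with a red grip, 44 mm high, a bystander behind the burner parts. Origin: centre of its underside.
- jam_jar: glass jam jar with red contents and a grey lid, 62 mm across, 86 mm high, a bystander at the back. Origin: centre of its underside.
There are look-alikes about, which are no part of the job. Leave any blue look-alike of the ring_small alone. What is shaped like the ring_large but brown is not meant.

How it is judged:
On the way:
1. both burners are complete: each ring seated on its own base and each cap on its own ring, before the grate goes on (horizontal distance between ring_large and burner_large below 0.005 m and z of ring_large in the frame of burner_large between 0.005 and 0.011 m and angle between each of ring_large, ring_small's own z axis and vertical below 0.06 rad and horizontal distance between ring_small and burner_small below 0.005 m and z of ring_small in the frame of burner_small between 0.005 and 0.011 m and horizontal distance between cap_large and burner_large below 0.008 m and z of cap_large in the frame of burner_large between 0.0185 and 0.0255 m and angle between each of cap_large, cap_small's own z axis and vertical below 0.08 rad and horizontal distance between cap_small and burner_small below 0.008 m and z of cap_small in the frame of burner_small between 0.0185 and 0.0255 m and not (x of grate in the frame of hob between -0.014 and 0.014 m and y of grate in the frame of hob between -0.014 and 0.014 m and z of grate in the frame of hob between 0.036 and 0.044 m and angle between the x axis of grate and the x axis of hob, either way round below 0.1 rad and angle between grate's own z axis and vertical below 0.05 rad)), for 0.2 s.
At the end, for the whole second after the job is handed in: Rings on own bases (5 mm off axis, 3 mm in height, 0.06 rad), caps on own rings (8 mm, 3.5 mm, 0.08 rad), grate in the tray (14 mm in x and y, feet within 4 mm of the floor, yaw within 0.1 rad, tilt under 0.05 rad), all at rest (horizontal distance between ring_large and burner_large below 0.005 m and z of ring_large in the frame of burner_large between 0.005 and 0.011 m and angle between each of ring_large, ring_small's own z axis and vertical below 0.06 rad and horizontal distance between ring_small and burner_small below 0.005 m and z of ring_small in the frame of burner_small between 0.005 and 0.011 m and horizontal distance between cap_large and burner_large below 0.008 m and z of cap_large in the frame of burner_large between 0.0185 and 0.0255 m and angle between each of cap_large, cap_small's own z axis and vertical below 0.08 rad and horizontal distance between cap_small and burner_small below 0.008 m and z of cap_small in the frame of burner_small between 0.0185 and 0.0255 m and x of grate in the frame of hob between -0.014 and 0.014 m and y of grate in the frame of hob between -0.014 and 0.014 m and z of grate in the frame of hob between 0.036 and 0.044 m and angle between the x axis of grate and the x axis of hob, either way round below 0.1 rad and angle between grate's own z axis and vertical below 0.05 rad and linear speed of each of ring_large, ring_small, cap_large, cap_small, grate below 0.02 m/s); the robot touches nothing.
It fails at once if the kitchen timer or the jam jar is shifted by more than 25 mm or tipped (distance of any of timer, jam_jar from where it was at the start of the episode above 0.025 m or angle between any of timer, jam_jar's own z axis and vertical above 0.3 rad).
It also fails if it takes over 136 s, if anything falls off the work surface, if the arm or the gripper's body presses on something with over 40 N, if the wrist force passes 120 N, or if a joint passes its speed limit or range.

## Robot

A 6-joint arm with a two-finger parallel gripper is mounted at the origin on a cart in front of the work surface, level with it; the furniture and walls round the work are solid. World frame = base frame: x ahead of the robot, y to its left, z up, the work surface at z = 0. Lengths are in m, angles in rad, forces in N, time in s.
With the tool pointing down it reaches from about 0.3 to 1 m from the base axis. Payload 5.1 kg.
Tool frame: the origin (TCP) lies between the finger pads; the fingertips stand 14 mm ahead of it and the grasp point (between the pads) lies 5 mm behind it (ctrl.nose_length is the distance from the TCP to the fingertips, in m); z points along the fingers, y is the line along which they close (so a half turn about z gives the same grasp; the last joint's range is limited). The gripper opens to 95 mm and grips with 3 to 60 N. Pads are 20 mm wide; open, the fingers measure 119 mm over their backs; the gripper's body (75 mm by 180 mm) begins 59 mm behind the grasp point.
Start: joints at [-1.353, 0.124, 1.65, -0, 1.367, -0.083], TCP at [0.193, -0.621, 0.229] pointing down, gripper open.
Joint ranges: [-2.61, 2.61], [-1.02, 2.33], [0.03, 2.71], [-1.35, 4.49], [0.32, 2.68], [-2.91, 2.91]. Speed limits (rad/s): [2.57, 2.57, 3.14, 3.14, 3.14, 3.14].

## Interface

Orientations are given as a unit quaternion [w, x, y, z].
In Python, from cell import ctrl gives the robot as it stands. Calls block until the motion is done:
- ctrl.move_ptp(position, orientation): joint-space move of the TCP to a pose.
- ctrl.servo_line(position, orientation=None, v=0.15): straight line of the TCP; orientation=None keeps the orientation; v is the mean speed in m/s.
- ctrl.set_joints(angles): joint-space move.
- ctrl.gripper_to(opening, grasp_force=None): finger opening in m; grasp_force is the grip in N (None keeps the last); returns when the fingers have stopped.
- ctrl.pause(seconds).
- ctrl.inverse_kinematics(position, orientation): joint angles nearest the present ones, or None.
- ctrl.read_state(): the state.
- ctrl.get_image(name): name is "scene" or "top"; returns (picture, depth): 384x512x3 uint8, red, green, blue; 384x512 float32, m along the optical axis (not along the pixel's ray), 0 where there is no reading.
- ctrl.camera_params(name): a dict with "fx", "fy", "cx", "cy" (pixels), "xyz" and "rotation" of the camera in the world. Camera axes: x right, y up, looking along -z (the intrinsics and any distortion apply to the point x, -y, -z); pixel columns grow to the right and rows downward; lengths in m; the calibration is good to about 2 mm. A picture is of the moment at which its call begins. camera_params takes no time and is no camera call.
A pose or a line that the arm cannot do raises ctrl.IKError and nothing moves.
- ctrl.job_done(): hands the job in; it is judged then, once.
The state is a dict: "time_s": time; "joint_positions": joint angles; "joint_velocities": joint speeds; "joint_torque": joint torques, N m; "tool_pos": TCP position; "tcp_rot": TCP orientation; "wrist_force": force on the tool from outside, world axes, zero at the start; "wrist_torque": the same for the moment, N m; "gripper_width": finger opening in m; "finger_force": force on a finger pad.
Only numpy, scipy, OpenCV 4.12 (cv2) and the standard library are available. Lean on these libraries where they do the work, as an engineer would, in place of code of your own. Each camera call takes 0.05 s, during which the arm holds its last target. There are 200 camera calls.

## Working session

There is one attempt and no reset: what is moved stays moved. The work goes in short steps, each a Python script; the robot and the scene stay as the last script left them, time stands still between calls to the robot, and variables do not carry over. Pictures are saved under pics/ and viewed, at most 14 in all, crops included, and the job is handed in when it is done.

```bash
ls; mkdir -p pics
python3 - <<'E'
from cell import ctrl
import cv2,numpy as np
for n in("top","scene"):
    im,d=ctrl.get_image(n); cv2.imwrite(f"pics/{n}0.png",im[:,:,::-1]); np.savez(f"{n}0.npz",im=im,d=d)
    p=ctrl.camera_params(n); print(n,p)
s=ctrl.read_state(); print(s["tcp_rot"],s["tool_pos"],s["time_s"])
E
```

```text
pics
top {'fx': 393.9860804085053, 'fy': 393.9860804085053, 'cx': 255.78639262410516, 'cy': 192.22932494959446, 'xyz': array([0.41099873, 0.07187493, 1.05941206]), 'rotation': array([ 0.71141205,  0.03271398, -0.04501124, -0.70056883])}
scene {'fx': 490.24036880781716, 'fy': 490.24036880781716, 'cx': 252.99412201020164, 'cy': 204.21387384870843, 'xyz': array([-0.03827079,  0.58377747,  0.99265101]), 'rotation': array([-0.39339523, -0.13960344,  0.31158003,  0.85362108])}
[-9.53335857e-04  9.88709371e-01  1.49842803e-01 -6.80036743e-05] [ 0.19244141 -0.62027115  0.22750238] 0.1
```

View pics/top0.png

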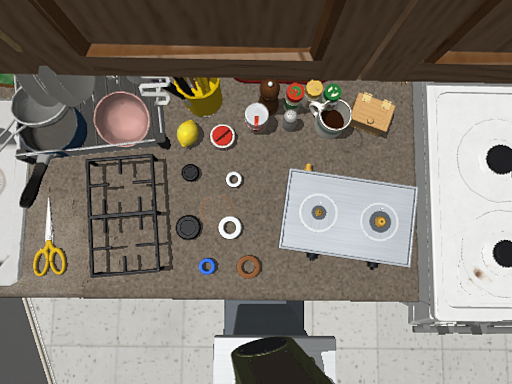

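View pics/scene0.png

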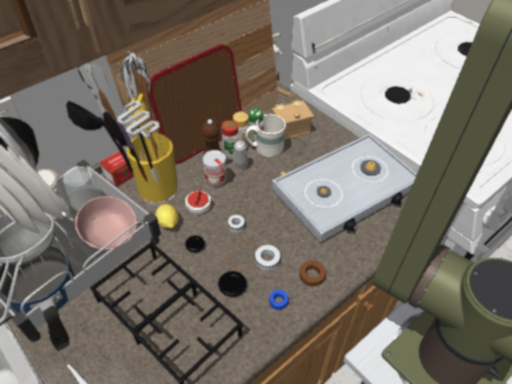

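```bash
cat > h.py <<'E'
import numpy as np,cv2
from scipy.spatial.transform import Rotation as R
from cell import ctrl
def cloud(n,d):
    p=ctrl.camera_params(n); v,u=np.mgrid[0:384,0:512]
    q=p["rotation"]; Rm=R.from_quat([q[1],q[2],q[3],q[0]]).as_matrix()
    P=np.stack([(u-p["cx"])/p["fx"]*d,-(v-p["cy"])/p["fy"]*d,-d],-1)
    return P@Rm.T+p["xyz"]
def crop(n,im,u0,v0,u1,v1,s): cv2.imwrite(n,cv2.resize(im[v0:v1,u0:u1,::-1],None,fx=s,fy=s,interpolation=cv2.INTER_CUBIC))
E
python3 - <<'E'
from h import *
C={}
for n in("top","scene"):
    a=np.load(n+"0.npz"); C[n]=cloud(n,a["d"]); 
    if n=="top": im=a["im"]; d=a["d"]
crop("pics/crop0.png",im,80,145,275,285,4)
W=C["top"]; print("table z",[np.round(W[v,u],4) for u,v in((210,200),(260,250),(70,200))], "noise",W[195:205,205:215,2].std(), (d==0).mean())
for name,u,v,zt,r in(("RL",230,227,.022,.03),("RS",234,180,.022,.021),("CL",188,227,.017,.033),("CS",190,172,.017,.024),("blue",207,266,.022,.021),("brown",248,266,.022,.03)):
    for n in C:
        W=C[n]; c=C["top"][v-8 if name[0]!="C" else v,u,:2] if 0 else np.median(C["top"][v-3:v+4,u-3:u+4].reshape(-1,3),0)[:2]
        m=(np.hypot(W[...,0]-c[0],W[...,1]-c[1])<r+.02)&(W[...,2]>zt-.005)&(W[...,2]<zt+.02)
        P=W[m]; (cx,cy),rr=cv2.minEnclosingCircle(P[:,:2].astype(np.float32))
        print(name,n,m.sum(),"mean",P.mean(0).round(4),"mid",((P.max(0)+P.min(0))/2).round(4)[:2],"enc",round(cx,4),round(cy,4),"r",round(rr,4),"ztop",np.percentile(P[:,2],90).round(4))
E
```

```text
table z [array([ 5.051e-01,  1.774e-01, -3.000e-04]), array([ 0.3735,  0.0408, -0.0013]), array([ 0.4992,  0.5522, -0.002 ])] noise 0.0021599813248042356 0.0041961669921875
RL top 276 mean [0.4322 0.1233 0.0214] mid [0.433  0.1235] enc 0.4324 0.1232 r 0.0303 ztop 0.0239
RL scene 269 mean [0.4334 0.1262 0.0199] mid [0.4334 0.1265] enc 0.4341 0.126 r 0.0309 ztop 0.0224
RS top 131 mean [0.5596 0.1157 0.021 ] mid [0.559 0.117] enc 0.5597 0.1158 r 0.0214 ztop 0.0236
RS scene 116 mean [0.5609 0.1195 0.0199] mid [0.5619 0.1187] enc 0.5626 0.1191 r 0.0221 ztop 0.0222
CL top 474 mean [0.4305 0.2329 0.0158] mid [0.4315 0.2332] enc 0.4309 0.2332 r 0.0329 ztop 0.0183
CL scene 504 mean [0.4319 0.2361 0.0147] mid [0.4324 0.2355] enc 0.4322 0.236 r 0.0335 ztop 0.017
CS top 248 mean [0.5766 0.2322 0.0158] mid [0.5767 0.2327] enc 0.5769 0.2327 r 0.0245 ztop 0.0183
CS scene 213 mean [0.578  0.2356 0.0146] mid [0.5796 0.2352] enc 0.578 0.2348 r 0.0252 ztop 0.0168
blue top 141 mean [0.3303 0.1798 0.0215] mid [0.3312 0.1797] enc 0.3306 0.1803 r 0.0213 ztop 0.024
blue scene 161 mean [0.3322 0.1835 0.0201] mid [0.3326 0.1839] enc 0.333 0.1843 r 0.0222 ztop 0.0221
brown top 288 mean [0.331  0.0733 0.0216] mid [0.3302 0.0734] enc 0.3313 0.0734 r 0.0302 ztop 0.024
brown scene 283 mean [0.3321 0.0768 0.0199] mid [0.3328 0.0765] enc 0.3319 0.0762 r 0.0311 ztop 0.0221
```

View pics/crop0.png

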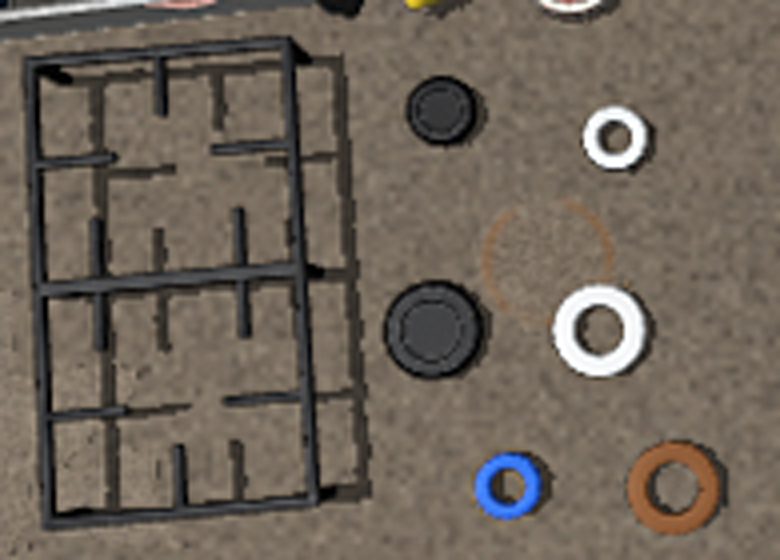

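Run:
```python
from h import *
a=np.load("top0.npz"); im=a["im"]; crop("pics/hob.png",im,270,160,425,275,5)
for n in("top","scene"):
    a=np.load(n+"0.npz"); W=cloud(n,a["d"]); im=a["im"].astype(int)
    m=(W[...,2]>.032)&(W[...,2]<.056)&(W[...,0]>.3)&(W[...,0]<.62)&(W[...,1]<.02)&(W[...,1]>-.42)
    k,l,st,ce=cv2.connectedComponentsWithStats(m.astype(np.uint8)); i=1+st[1:,4].argmax(); P=W[l==i]
    r=cv2.minAreaRect(P[:,:2].astype(np.float32)); print(n,"hob",r,st[i])
    h=np.array(r[0]); mm=(np.hypot(W[...,0]-h[0],W[...,1]-h[1])<.13)&(W[...,2]>.0535)
    k,l,st,ce=cv2.connectedComponentsWithStats(mm.astype(np.uint8))
    for j in range(1,k):
        if st[j,4]>5: print("  spig",st[j],W[l==j].mean(0).round(4),cv2.minEnclosingCircle(W[l==j][:,:2].astype(np.float32)))
    # coloured (brass) and dark
    sat=im.max(-1)-im.min(-1); hm=(np.hypot(W[...,0]-h[0],W[...,1]-h[1])<.13)&(W[...,2]>.035)
    for nm,q in(("brass",hm&(sat>60)),("dark",hm&(im.max(-1)<130)&(W[...,2]<.06))):
        k,l,st,ce=cv2.connectedComponentsWithStats(q.astype(np.uint8))
        for j in range(1,k):
            if st[j,4]>10: print("  ",nm,st[j],W[l==j].mean(0).round(4),cv2.minEnclosingCircle(W[l==j][:,:2].astype(np.float32)))
    g=(W[...,2]>.052)&(W[...,2]<.072)&(W[...,0]>.25)&(W[...,0]<.66)&(W[...,1]>.29)&(W[...,1]<.55)&(im.max(-1)<110)
    k,l,st,ce=cv2.connectedComponentsWithStats(cv2.dilate(g.astype(np.uint8),np.ones((3,3)))); i=1+st[1:,4].argmax(); P=W[(l==i)&g]
    print(n,"grate",cv2.minAreaRect(P[:,:2].astype(np.float32)),P.mean(0),st[i])
    t=W[(W[...,2]>.07)&(W[...,0]>.3)&(W[...,0]<.72)&(W[...,1]>.1)&(W[...,1]<.6)]; print("tall things",t.min(0),t.max(0),len(t))
W=cloud("top",np.load("top0.npz")["d"]); 
for nm,(x0,x1,y0,y1) in dict(nearCS=(.5,.68,.13,.33),nearRS=(.5,.7,0,.21),grateTop=(.55,.72,.27,.5)).items():
    s=(W[...,0]>x0)&(W[...,0]<x1)&(W[...,1]>y0)&(W[...,1]<y1)&(W[...,2]>.07); print(nm,s.sum(),W[s].min(0) if s.any() else "", W[s].max(0) if s.any() else "")
```

```text
top hob ((0.45675772428512573, -0.1849382072687149), (0.34083056449890137, 0.23935991525650024), 82.37969970703125) [  278   168   140   103 10676]
  spig [316 209   6   7  26] [ 0.4734 -0.1058  0.0574] ((0.474058598279953, -0.10507477074861526), 0.008012116886675358)
  spig [375 216  11  11  82] [ 0.4518 -0.2633  0.058 ] ((0.45198386907577515, -0.2635197341442108), 0.014138489961624146)
   brass [315 209   7   7  41] [ 0.4736 -0.1052  0.0551] ((0.4740414619445801, -0.10545175522565842), 0.009651354514062405)
   brass [375 216  11  11  94] [ 0.4523 -0.2628  0.057 ] ((0.45211556553840637, -0.2640323340892792), 0.01465319562703371)
   dark [312 206  15  13 115] [ 0.4741 -0.1079  0.0478] ((0.474194198846817, -0.10861353576183319), 0.0189104825258255)
   dark [370 211  21  21 250] [ 0.4532 -0.2654  0.0482] ((0.45315539836883545, -0.2673150300979614), 0.028391443192958832)
   dark [312 253   7   4  17] [ 0.366  -0.098   0.0398] ((0.3680129051208496, -0.0992884486913681), 0.008138482458889484)
   dark [367 261   9   4  18] [ 0.3473 -0.2441  0.0415] ((0.3485764265060425, -0.2424021959304809
[... 1355 characters left out ...]
724, -0.1674799621105194), 0.016150444746017456)
   dark [348 215  10   8  25] [ 0.368  -0.0963  0.0385] ((0.3697390854358673, -0.10071221739053726), 0.014201369136571884)
scene grate ((0.4633192718029022, 0.3952341675758362), (0.30482473969459534, 0.1729295402765274), 5.720484256744385) [0.45238844 0.39895255 0.05885884] [  88  241  156  143 4756]
tall things [0.47038507 0.10021077 0.07002178] [0.71999921 0.59998927 0.68179986] 17782
nearCS 13998 [0.60997581 0.1300014  0.07010599] [0.67999032 0.32987877 0.73496556]
nearRS 15620 [6.10413498e-01 1.63117161e-05 7.64469175e-02] [0.69996194 0.20998732 0.74417894]
grateTop 6958 [0.60876411 0.27001322 0.07000873] [0.71994616 0.49994258 0.72663162]
```

View pics/hob.png

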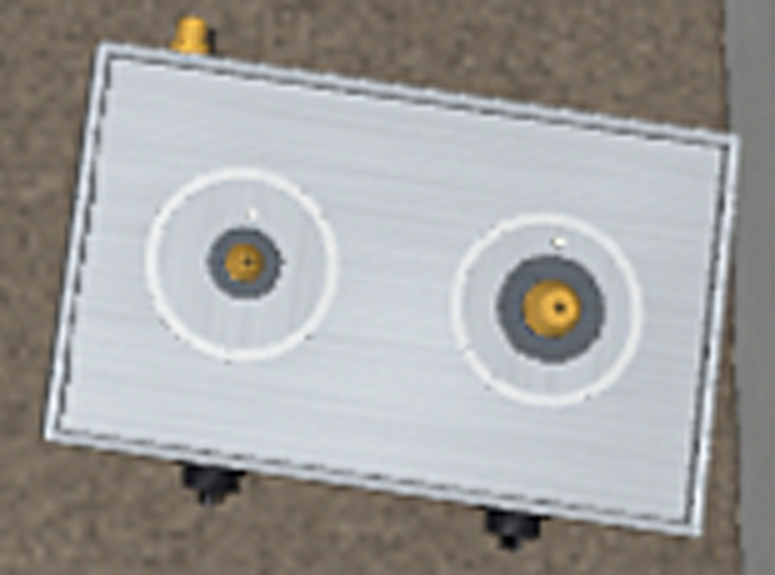

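```bash
cat >> h.py <<'E'
from scipy.optimize import fsolve
def project(n,P):
    p=ctrl.camera_params(n); q=p["rotation"]; c=(P-p["xyz"])@R.from_quat([q[1],q[2],q[3],q[0]]).as_matrix()
    return np.stack([p["cx"]-p["fx"]*c[:,0]/c[:,2],p["cy"]+p["fy"]*c[:,1]/c[:,2]],-1).astype(np.float32)
def cen(h):
    m=cv2.moments(h); return np.array([m["m10"],m["m01"]])/m["m00"],m["m00"]
A=np.linspace(0,2*np.pi,90)
def hull(n,xy,z0,z1,r): return cv2.convexHull(project(n,np.array([[xy[0]+r*np.cos(a),xy[1]+r*np.sin(a),z] for z in(z0,z1) for a in A])))
def locate(n,im,guess,z0,z1,r,kind):
    im=im.astype(int); mx,sat=im.max(-1),im.max(-1)-im.min(-1)
    m={"ring":(im.min(-1)>165),"cap":mx<78,"base":(mx<140)|(sat>60)}[kind]
    g=project(n,np.array([[*guess,z1]]))[0]; w=np.zeros(m.shape,np.uint8); cv2.circle(w,tuple(int(round(x)) for x in g),int(1.35*np.sqrt(cen(hull(n,guess,z0,z1,r))[1]/np.pi)+1),1,-1)
    k,l,st,_=cv2.connectedComponentsWithStats((m&(w>0)).astype(np.uint8)); i=1+st[1:,4].argmax()
    h=cv2.convexHull(np.argwhere(l==i)[:,::-1].astype(np.float32)); c,a=cen(h)
    xy=fsolve(lambda x:cen(hull(n,x,z0,z1,r))[0]-c,guess,epsfcn=1e-6)
    return xy,a/cen(hull(n,xy,z0,z1,r))[1]
OBJ=dict(RL=(.433,.125,0,.022,.030,"ring"),RS=(.560,.117,0,.022,.021,"ring"),CL=(.431,.234,.008,.017,.033,"cap"),CS=(.577,.234,.008,.017,.024,"cap"),
 BL=(.452,-.264,.040,.048,.028,"base"),BS=(.474,-.105,.040,.048,.019,"base"))
E
python3 - <<'E'
from h import *
for k,o in OBJ.items():
    r=[locate(n,np.load(n+"0.npz")["im"],o[:2],*o[2:]) for n in("top","scene")]
    print(k,[(x.round(4),round(a,2)) for x,a in r],"diff",(r[1][0]-r[0][0]).round(4))
E
```

```text
RL [(array([0.4329, 0.123 ]), 0.91), (array([0.4384, 0.1209]), 0.73)] diff [ 0.0055 -0.0021]
RS [(array([0.5615, 0.116 ]), 0.77), (array([0.5673, 0.1129]), 0.58)] diff [ 0.0058 -0.003 ]
CL [(array([0.4311, 0.2295]), 1.03), (array([0.43  , 0.2352]), 0.95)] diff [-0.0011  0.0057]
CS [(array([0.5769, 0.2289]), 1.04), (array([0.5762, 0.2341]), 0.93)] diff [-0.0007  0.0052]
BL [(array([ 0.4528, -0.2667]), 0.88), (array([ 0.4536, -0.2635]), 0.77)] diff [0.0008 0.0033]
BS [(array([ 0.4743, -0.1084]), 0.79), (array([ 0.4747, -0.1053]), 0.71)] diff [0.0004 0.0031]
```

```bash
cat >> h.py <<'E'
def q(t): t=np.radians(t); return [0,np.cos(t/2),np.sin(t/2),0]
PART=dict(RL=(.4333,.1246),RS=(.5609,.1174),CL=(.4316,.2346),CS=(.5774,.2338)); BASE=dict(L=(.4532,-.2651),S=(.4745,-.1069))
def rep(s):
    st=ctrl.read_state(); print(s,round(st["time_s"],1),"w",round(st["gripper_width"],4),"F",np.round(st["wrist_force"],1),"pos",np.round(st["tool_pos"],4),"ff",np.round(st["finger_force"],1))
def pick(xy,t,w,ztcp,opening,force=30,up=.15):
    ctrl.gripper_to(opening); ctrl.move_ptp([*xy,ztcp+.07],q(t)); ctrl.servo_line([*xy,ztcp],v=.12); rep("down")
    ctrl.gripper_to(w-.01,grasp_force=force); rep("gripped"); ctrl.servo_line([*xy,up],v=.2)
def place(xy,t,z,opening,up=.15):
    ctrl.move_ptp([*xy,z+.06],q(t)); ctrl.servo_line([*xy,z+.02],v=.15); ctrl.servo_line([*xy,z+.001],v=.04); rep("at base")
    ctrl.gripper_to(opening); rep("released"); ctrl.servo_line([*xy,up],v=.2)
E
python3 - <<'E'
from h import *
W=cloud("top",np.load("top0.npz")["d"])
for nm,(x0,x1,y0,y1) in dict(CS=(.5,.69,.18,.29),RS=(.5,.67,.06,.18)).items():
    s=(W[...,0]>x0)&(W[...,0]<x1)&(W[...,1]>y0)&(W[...,1]<y1)&(W[...,2]>.05)&(W[...,2]<.4); print(nm,s.sum(),W[s].min(0) if s.any() else "", W[s].max(0) if s.any() else "")
pick(PART["RL"],90,.06,.016,.085); rep("lifted")
place(BASE["L"],90,.064,.080)
for n in("top","scene"):
    im,d=ctrl.get_image(n); np.savez(n+"1.npz",im=im,d=d)
im=np.load("scene1.npz")["im"]; crop("pics/s1.png",im,260,60,512,260,3);
E
```

```text
CS 469 [0.63813441 0.22538135 0.05011144] [0.68998349 0.28996198 0.33912561]
RS 0  
down 4.1 w 0.0848 F [-1.   0.2  1.2] pos [0.4335 0.1245 0.0159] ff 0.0
gripped 4.6 w 0.06 F [-0.3 -0.1  1.3] pos [0.4334 0.1246 0.0161] ff 30.0
lifted 5.5 w 0.0603 F [ 0.2  0.4 -1.3] pos [0.4322 0.1244 0.1484] ff 30.0
at base 7.9 w 0.06 F [-0.3 -0.4 -1.2] pos [ 0.4531 -0.2651  0.0648] ff 30.0
released 8.5 w 0.0795 F [ 0.6  0.  -0.3] pos [ 0.4533 -0.2651  0.0651] ff 0.0
```

View pics/s1.png

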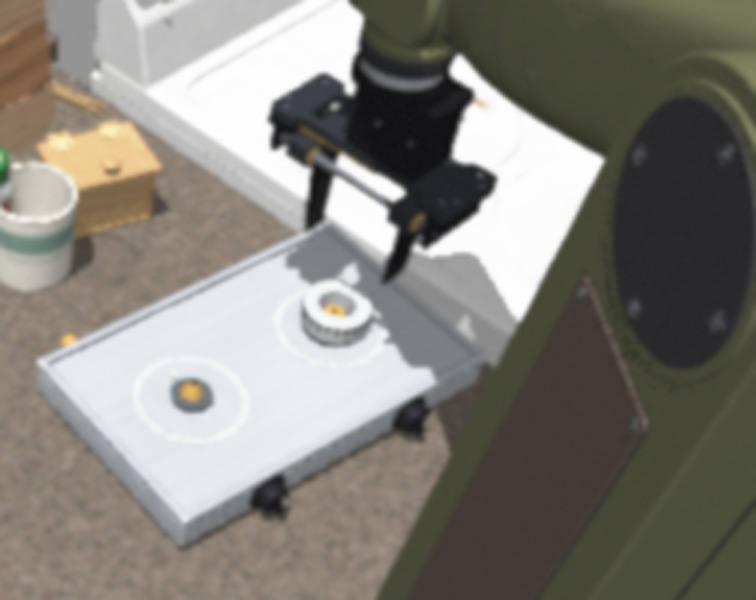

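Run:
```python
from h import *
pick(PART["RS"],90,.042,.016,.07); rep("lifted")
place(BASE["S"],90,.064,.065)
pick(PART["CL"],90,.066,.017,.088); rep("lifted")
place(BASE["L"],90,.079,.085)
ctrl.move_ptp([.43,.2,.2],q(90))
im,d=ctrl.get_image("top"); crop("pics/t2.png",im,270,160,425,275,5)
W=cloud("top",d)
for k in BASE:
    c=BASE[k]; m=(np.hypot(W[...,0]-c[0],W[...,1]-c[1])<.045)&(W[...,2]>.06); P=W[m]; print(k,P.mean(0).round(4),np.percentile(P[:,2],[10,50,90]).round(4),cv2.minEnclosingCircle(P[:,:2].astype(np.float32)))
```

```text
down 11.9 w 0.0701 F [0.4 0.3 0.7] pos [0.5611 0.117  0.0158] ff 0.0
gripped 12.5 w 0.041 F [-0.2  0.2  0. ] pos [0.561  0.1174 0.0161] ff 30.0
lifted 13.3 w 0.0411 F [ 0.2 -1.2 -0.2] pos [0.5599 0.1173 0.1485] ff 30.0
at base 15.3 w 0.041 F [-0.3  1.  -1.1] pos [ 0.4743 -0.1068  0.0648] ff 30.0
released 15.9 w 0.065 F [0.4 0.  0.7] pos [ 0.4745 -0.1069  0.065 ] ff 0.0
down 19.2 w 0.0879 F [ 0.3  0.  -0.8] pos [0.4322 0.2345 0.0173] ff 0.0
gripped 19.7 w 0.0649 F [-0.7 -0.3  1.7] pos [0.4319 0.2347 0.0174] ff 30.0
lifted 20.5 w 0.0652 F [-1.2  0.6 -1. ] pos [0.4306 0.2342 0.1484] ff 30.0
at base 23.4 w 0.0652 F [ 0.2  0.1 -1.6] pos [ 0.4531 -0.2651  0.0798] ff 30.0
released 24.0 w 0.0849 F [-0.1  0.2  0.2] pos [ 0.4532 -0.2651  0.0801] ff 0.0
L [ 0.4514 -0.2645  0.0779] [0.0754 0.0781 0.0805] ((0.45191946625709534, -0.26609373092651367), 0.03335755318403244)
S [ 0.4729 -0.1077  0.0686] [0.0651 0.0689 0.0716] ((0.4730801582336426, -0.10812318325042725), 0.021747546270489693)
```

View pics/t2.png

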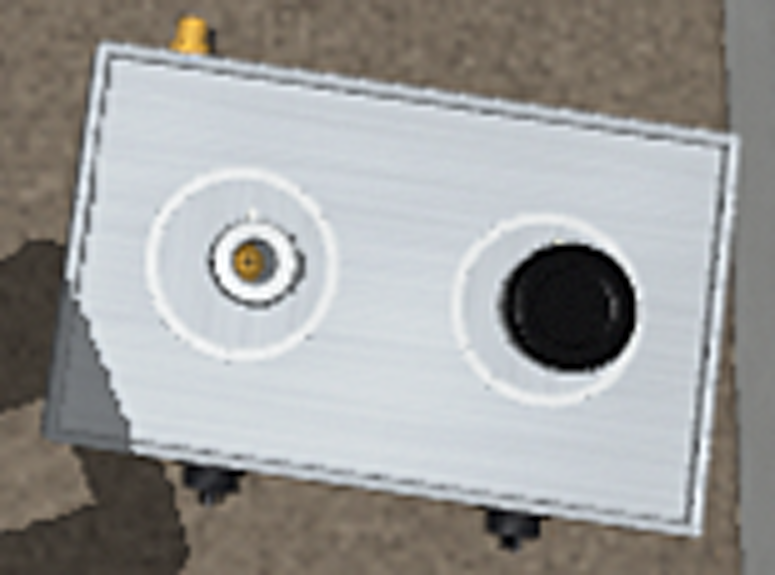

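The picture shows the small ring flat on its base (crop 257,263) and the large cap flat on the large ring (crop 570,306). The measured tops are 69 and 78 mm against an expected 70 and 79 mm. The small cap is next.

Run:
```python
from h import *
pick(PART["CS"],0,.048,.017,.07); rep("lifted")
place(BASE["S"],90,.079,.07)
ctrl.move_ptp([.43,.1,.25],q(90))
for n in("top","scene"):
    im,d=ctrl.get_image(n); np.savez(n+"3.npz",im=im,d=d); W=cloud(n,d)
    for k in BASE:
        c=BASE[k]; m=(np.hypot(W[...,0]-c[0],W[...,1]-c[1])<.045)&(W[...,2]>.07); P=W[m]; 
        if len(P): print(n,k,P.mean(0).round(4),np.percentile(P[:,2],[10,50,90]).round(4),cv2.minEnclosingCircle(P[:,:2].astype(np.float32)))
    i=im.astype(int); g=(W[...,2]>.05)&(W[...,2]<.075)&(W[...,0]>.25)&(W[...,0]<.66)&(W[...,1]>.29)&(W[...,1]<.55)&(i.max(-1)<110)
    P=W[g]; print(n,"grate",cv2.minAreaRect(P[:,:2].astype(np.float32)))
    # middle bar: points near centre
    c=np.array([.4605,.3948]) if n=="scene" else np.array([.4599,.3932])
    a=np.radians(5.72); D=P[:,:2]-c; gy=D@[np.cos(a),np.sin(a)]; gx=D@[-np.sin(a),np.cos(a)]
    b=(abs(gy)<.02)&(abs(gx)<.07); h=np.polyfit(gx[b],gy[b],1); print("  bar: gy at centre, slope",h[::-1].round(4),"z",P[b,2].mean().round(4),b.sum(),"gx range",np.percentile(gx,[.5,99.5]).round(4),"gy",np.percentile(gy,[.5,99.5]).round(4))
for pos,t in(([.46,.395,.051],95.7),([.43,.10,.2],130),([.4639,-.186,.1],172.3)):
    print(np.round(ctrl.inverse_kinematics(pos,q(t)),2))
crop("pics/s3.png",np.load("scene3.npz")["im"],80,120,420,384,2.2)
```

```text
down 28.9 w 0.0699 F [-0.2 -0.2  0.2] pos [0.5776 0.2339 0.0171] ff 0.0
gripped 29.4 w 0.047 F [ 0.  -0.5  0.6] pos [0.5776 0.2338 0.0174] ff 30.0
lifted 30.2 w 0.0471 F [-1.   0.5 -0.9] pos [0.5764 0.2335 0.1483] ff 30.0
at base 33.2 w 0.0473 F [ 0.6 -1.1 -0.9] pos [ 0.4743 -0.1069  0.0798] ff 30.0
released 33.8 w 0.0703 F [ 0.  -0.2  0.8] pos [ 0.4745 -0.1069  0.08  ] ff 0.0
top L [ 0.4514 -0.2648  0.0781] [0.0756 0.0781 0.0806] ((0.4516240954399109, -0.2659175395965576), 0.03314445540308952)
top S [ 0.4727 -0.1049  0.0781] [0.0756 0.0781 0.0808] ((0.47289127111434937, -0.10529317706823349), 0.024215100333094597)
top grate ((0.4813128113746643, 0.4212397038936615), (0.2576116621494293, 0.3555743098258972), 89.74127960205078)
  bar: gy at centre, slope [ 0.0001 -0.0046] z 0.0604 314 gx range [-0.1033  0.1315] gy [-0.1495  0.2015]
scene L [ 0.4518 -0.2604  0.0761] [0.0729 0.0762 0.0788] ((0.4516666531562805, -0.26424261927604675), 0.035304732620716095)
scene S [ 0.4683 -0.1016  0.0756] [0.0729 0.0759 0.0779] ((0.47539961338043213, -0.10224273800849915), 0.02489449642598629)
scene grate ((0.48040497303009033, 0.4224581718444824), (0.25884172320365906, 0.35348305106163025), 89.1649169921875)
  bar: gy at centre, slope [ 0.     -0.0034] z 0.0585 478 gx range [-0.1141  0.1331] gy [-0.1485  0.1782]
[ 0.62  0.2   1.88 -0.    1.06  0.52]
[ 0.11 -0.34  2.13 -0.    1.36 -0.59]
[-0.49 -0.09  2.1  -0.    1.14 -1.93]
```

View pics/s3.png

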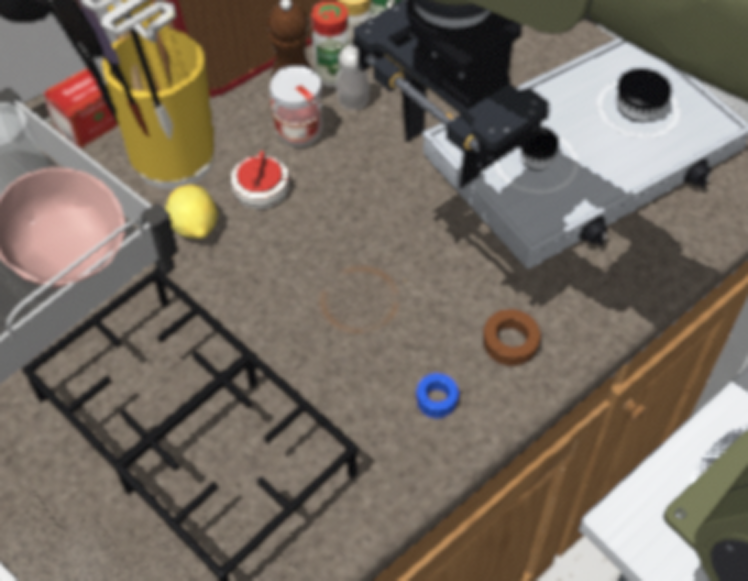

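Both caps are seated: in the crop the large one is at (643,92) and the small one at (540,148), with tops at 78 mm. Now I'll pick up the grate, turn it over open worktop and stop above the hob.

Run:
```python
from h import *
g=[.4605,.3948]; t=95.7
ctrl.gripper_to(.04); ctrl.move_ptp([*g,.14],q(t)); ctrl.servo_line([*g,.050],v=.1); rep("down")
ctrl.gripper_to(.004,grasp_force=60); rep("grip")
ctrl.servo_line([*g,.10],v=.06); ctrl.servo_line([*g,.23],v=.12); rep("up")
ctrl.servo_line([.41,.30,.23],v=.12)
ctrl.servo_line([.42,.06,.23],q(172.3),v=.1)
ctrl.servo_line([.4639,-.186,.19],v=.12); ctrl.pause(.3); rep("over")
for n in("top","scene"):
    im,d=ctrl.get_image(n); np.savez(n+"4.npz",im=im,d=d)
crop("pics/s4.png",np.load("scene4.npz")["im"],200,40,512,270,2.4)
```

```text
down 38.3 w 0.0399 F [ 0.3 -1.  -0.2] pos [0.4611 0.3952 0.0508] ff 0.0
grip 38.9 w 0.0095 F [ 0.8 -0.1  0.8] pos [0.4608 0.3949 0.0502] ff 60.0
up 41.1 w 0.0094 F [-0.4  0.  -5. ] pos [0.46   0.3944 0.2286] ff 60.0
over 47.3 w 0.0097 F [-0.   0.3 -3.9] pos [ 0.4639 -0.1859  0.19  ] ff 60.0
```

View pics/s4.png

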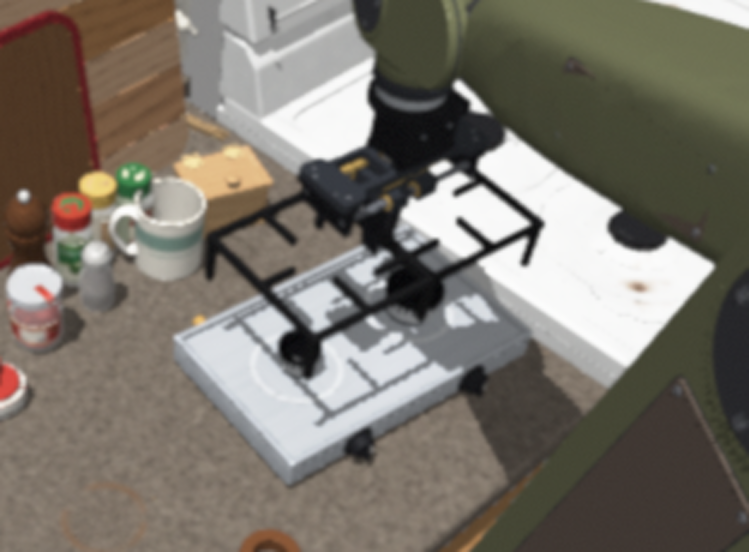

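The grate is held level above the hob. I'll measure its centre and yaw in the grip before lowering it.

Run:
```python
from h import *
for n in("top","scene"):
    a=np.load(n+"4.npz"); W=cloud(n,a["d"]); i=a["im"].astype(int)
    m=(W[...,2]>.19)&(W[...,2]<.21)&(abs(W[...,0]-.4639)<.14)&(abs(W[...,1]+.186)<.19)&(i.max(-1)<110); P=W[m]; print(n,m.sum())
    a=np.radians(-7.7); D=P[:,:2]-[.4639,-.186]; gx=D@[np.cos(a),np.sin(a)]; gy=D@[-np.sin(a),np.cos(a)]
    k=(abs(gx)<.095)&(abs(gy)<.16); gx,gy,z=gx[k],gy[k],P[k,2]
    print(" gx",np.percentile(gx,[1,99]).round(4),"gy",np.percentile(gy,[1,99]).round(4),"plane",np.linalg.lstsq(np.c_[gx,gy,np.ones(len(gx))],z,rcond=None)[0].round(3))
    for s in(1,-1):
        e=(abs(gx-s*.083)<.009)&(abs(gy)<.14); print("  side",s,np.polyfit(gy[e],gx[e],1).round(4),e.sum())
```

```text
top 1232
 gx [-0.0838  0.086 ] gy [-0.1091  0.1494] plane [-0.004  0.001  0.201]
  side 1 [0.0015 0.0816] 316
  side -1 [-0.0009 -0.0805] 222
scene 1540
 gx [-0.0848  0.0866] gy [-0.1442  0.1535] plane [ 0.    -0.002  0.198]
  side 1 [0.0024 0.0818] 169
  side -1 [ 0.0009 -0.0812] 415
```

It is centred to about 1 mm, with the yaw within 0.003 rad and the frame level. Now lowering it.

Run:
```python
from h import *
g=[.4639,-.186]
ctrl.servo_line([*g,.12],v=.1); rep("a"); ctrl.servo_line([*g,.0905],v=.04); ctrl.pause(.2); rep("low")
ctrl.gripper_to(.04); rep("rel"); ctrl.servo_line([*g,.25],v=.12); ctrl.move_ptp([.35,.3,.25],q(95)); ctrl.pause(.5)
for n in("top","scene"):
    im,d=ctrl.get_image(n); W=cloud(n,d); i=im.astype(int)
    if n=="scene": s=im
    else: tp=im
    m=(W[...,2]>.09)&(W[...,2]<.115)&(i.max(-1)<110); P=W[m]
    a=np.radians(-7.7); D=P[:,:2]-g; gx=D@[np.cos(a),np.sin(a)]; gy=D@[-np.sin(a),np.cos(a)]
    k=(abs(gx)<.1)&(abs(gy)<.165); gx,gy,z=gx[k],gy[k],P[k,2]
    print(n," gx",np.percentile(gx,[1,99]).round(4),"gy",np.percentile(gy,[1,99]).round(4),"plane",np.linalg.lstsq(np.c_[gx,gy,np.ones(len(gx))],z,rcond=None)[0].round(3))
cv2.imwrite("pics/end.png",np.vstack([cv2.resize(x[:,:,::-1],None,fx=3.5,fy=3.5,interpolation=cv2.INTER_CUBIC) for x in(tp[155:280,265:430],s[110:190+10,262:427])])[:750] if 0 else np.hstack([cv2.resize(x[:,:,::-1],(400,320),interpolation=cv2.INTER_CUBIC) for x in(tp[155:287,265:430],s[110:242,262:427])]))
```

```text
a 48.2 w 0.0093 F [ 0.  -0.7 -4.2] pos [ 0.4644 -0.1863  0.1207] ff 60.0
low 49.3 w 0.0095 F [-0.1  0.9 -3.9] pos [ 0.464  -0.186   0.0905] ff 60.0
rel 50.0 w 0.04 F [-0.9  0.4  0.5] pos [ 0.4639 -0.186   0.0905] ff 0.0
top  gx [-0.0836  0.086 ] gy [-0.1486  0.1486] plane [-0.003  0.002  0.101]
scene  gx [-0.0849 -0.067 ] gy [0.1118 0.1531] plane [ 0.043 -0.015  0.104]
```

View pics/end.png

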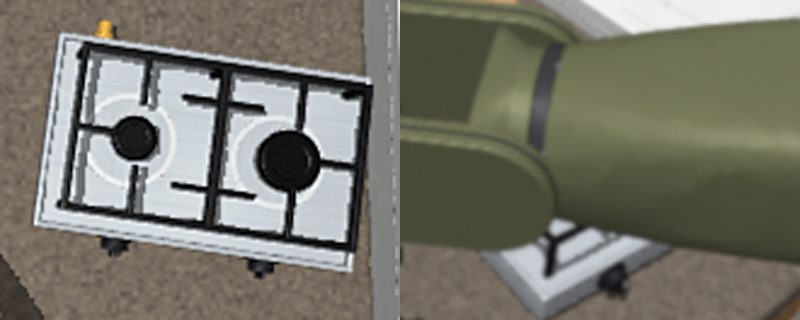

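The grate lies flat in the tray: its top is at 101 mm against an expected 102 mm, it is level, and it is centred over both capped burners, which sit at left-panel (134,138) and (288,160). The arm is clear, so I'm handing the job in.

```bash
python3 -c "
from cell import ctrl
print(ctrl.job_done())"
```

```text
the job is handed in; nothing more can be done
None
```

I built both burners with their own rings and caps, laid the grate flat in the tray over them, and handed the job in about 50 s into the 136 s allowed; the judge returned no verdict.

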